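# Lock the stereotaxic turntable with its pin

### The job

Lock the instrument turntable for work: take the steel locking pin out of the stand, turn the table until the bush in its rim stands about at the pointer, feel there for the hole in the lock ring hidden underneath, and push the pin right home through bush and ring so that its collar sits flat on the bush. Leave the pin in and leave the nut driver, the jar and the dishes where they are.

Things in the scene. Friction and masses are not known exactly. Their poses are not given: they have to be found in the camera images.
- pin_grip (a point): Locking pin, bare steel, 0.18 kg, 100 mm long overall. Point at the centre of its upright round knurled grip (diameter 26 mm, 45 mm tall, from 5 to 50 mm above the collar's underside); z points up the pin from tip to grip. It starts upright in one of the stand's two bores, collar on the stand's top, and lifts straight out (51 mm).
- pin_shoulder (a point): Underside of the pin's collar (collar diameter 34 mm, 5 mm thick), on the pin's axis, 27.5 mm below point pin_grip. Below it the plain shaft: diameter 14 mm, 50 mm long, its tip chamfered over the last 3 mm down to 9 mm.
- bush (a point): Middle of the top face of the flanged steel bush in the turntable's rim (flange diameter 36 mm), 68 mm above the bench, 100 mm from the pivot. z up, x from the pivot outwards. Its bore takes the pin with about 1 mm play and is 23 mm deep. Under it slides the lock ring's flat top: away from the ring's hole the pin's tip stops there, its collar 27 mm above the bush.
- pivot (a point): The turntable's upright axis, at its top face, 60 mm above the bench. A round aluminium plate, diameter 256 mm, with a low empty head holder in the middle (up to 91 mm above the bench, within 60 mm of the axis), on a grey housing and a white base plate 320 x 320 x 15 mm.
- turn_post (a point): Upright black round post for turning the table by hand, diameter 22 mm, fixed to the turntable at radius 100 mm, 2.0 rad (115 degrees) counterclockwise from the bush seen from above. It stands from 60 to 126 mm above the bench; this point is on its axis 108 mm above the bench.
- pointer_tip (a point): Tip of the steel pointer on an aluminium block (22 x 26 mm, top 65 mm above the bench) at the housing's rim, 130 mm from the pivot. It was set by eye: the lock ring's only hole, hidden under the bush circle, lies up to 0.2 rad (20 mm) to either side of it. Hole: 1.5 mm play, 30 mm deep; a spring ball in its side, 9 mm down, takes a push of 6 to 10 N to pass.
- turntable (a joint): Angle of the turntable, rad, counterclockwise seen from above, relative to the base plate. It turns without end both ways with friction (about 0.2 N m: 2 N at the bush or the turning post) and stays where it is left.
- stand_top (a point): Middle of the top face of the fixed aluminium stand, 50 mm (x) x 150 mm (y), 60 mm high, with two bores of 16.5 mm diameter at 45 mm to either side of the middle along its y axis. One holds the pin, the other the nut driver.
- driver_grip (a point): Nut driver standing in the other bore of the stand: grey plastic handle, diameter 30 mm, 72 mm tall, its top 78 mm above the stand. This point is on its axis 45 mm above the stand's top. To be left alone.
- reagent: Bystander: amber glass jar with white cap, diameter 64 mm, 130 mm tall, loose on the bench. Origin at the centre of its underside.
- dishes: Bystander: stack of clear plastic dishes, diameter 93 mm, 38 mm tall, loose on the bench. Origin at the centre of its underside.
Not all that is in view belongs to the job. What is shaped like the part that bears pin_grip but green, purple or turquoise is not meant.

How it is judged (in metres and radians):
At the end, for the whole second after the job is handed in: Pin upright (0.06 rad) in the bush, on its axis within 3 mm, pushed home through the lock ring: its collar at most 2.5 mm above the bush. Table at rest. Nut driver within 15 mm of its start, jar and dishes within 30 mm of theirs (z of pin_shoulder in the frame of bush between -0.004 and 0.0025 m and horizontal distance between pin_shoulder and bush below 0.003 m and angle between pin_shoulder's own z axis and vertical below 0.06 rad and velocity of joint turntable between -0.05 and 0.05 rad/s and distance of driver_grip from where it was at the start of the episode below 0.015 m and distance of each of reagent, dishes from where it was at the start of the episode below 0.03 m); the robot touches nothing.
It fails at once if the nut driver is taken out of the stand or pushed over (distance of driver_grip from where it was at the start of the episode above 0.02 m or angle between driver_grip's own z axis and vertical above 0.2 rad).
It fails at once if the jar is pushed away or tipped over (distance of reagent from where it was at the start of the episode above 0.03 m or angle between reagent's own z axis and vertical above 0.3 rad).
It fails at once if the dishes are pushed away or tipped over (distance of dishes from where it was at the start of the episode above 0.03 m or angle between dishes's own z axis and vertical above 0.3 rad).
It also fails if it takes over 72 s, if anything falls off the work surface, if the arm or the gripper's body presses on something with over 40 N, if the wrist force passes 120 N, or if a joint passes its speed limit or range.

### The arm

A 6-joint arm with a two-finger parallel gripper is mounted at the origin on the work surface. World frame = base frame: x ahead of the robot, y to its left, z up, the work surface at z = 0. Lengths are in mm, angles in rad, forces in N, time in s.
With the tool pointing down it reaches from about 350 to 875 mm from the base axis. Payload 4.2 kg.
Tool frame: the origin (TCP) lies at the very end of the fingers, on their centre line; the grasp point (between the pads) lies 19 mm behind it; z points along the fingers, y is the line along which they close (so a half turn about z gives the same grasp; the last joint's range is limited). The gripper opens to 85 mm and grips with 20 to 120 N. Pads are 22 mm wide; open, the fingers measure 114 mm over their backs; the gripper's body (76 mm by 85 mm) begins 54 mm behind the grasp point. The pads swing forward as they close: fully open they stand 13 mm farther back than shut.
Start: joints at [-0.984, 0.385, 0.008, 0, -1.194, -0.259], TCP at [201.241, -591.694, 231.312] pointing down, gripper open.
Joint ranges: [-3.14, 3.14], [-1.21, 2.06], [-1.07, 1.41], [-3.16, 2.05], [-2.99, -0.16], [-3.1, 3.1]. Speed limits (rad/s): [2.79, 2.79, 3.14, 3.14, 3.14, 3.14].

### API

Orientations are given as a unit quaternion [x, y, z, w].
In Python, from bench import arm gives the robot as it stands.
- The arm moves only by the tool servo_tool, never from a script. Its argument "rows" is a list that holds one entry, the list of rows, each a list of 7 numbers: the finger opening in mm, from 0 to 85.4, then the shift along the tool's x, y, z in mm, then the turn, a rotation vector about the tool's x, y, z in rad. A call has 1 to 10 rows; each row is the pose to reach, as a shift and turn from the pose commanded when the call began, along the tool's axes at that moment; what a row does not reach only later rows make up. A row lasts 1/8 s, in which the tool goes at most 62.5 mm and 10.7 degrees, less where a joint would pass 70% of its speed; a pose out of reach is approached as far as the arm can. A call with a gripper value outside its range is refused whole. The fingers move at their own pace and stop on an object; the grip force is fixed at half the most. Time passes only in rows, so rows that repeat a pose let the fingers close. It gives the time, the measured TCP pose, the force, the opening and the grip force at its end, in the units of the state.
- arm.read_state(): the state, without advancing time (a new reading comes with each control period).
- arm.get_image(name): name is "side" or "top" or "wrist"; returns the picture (480x640x3 uint8, red, green, blue); there is no depth.
- arm.camera_params(name): a dict with "intrinsics" (3x3 intrinsics, pixels), "R" (3x3) and "t" (3): a world point X has camera coordinates R X + t. Camera axes: x right, y down, z forward; pixel columns grow to the right and rows downward; lengths in mm; the calibration is good to about 2 mm. A picture is of the moment at which its call begins: read the wrist's pose just before it. camera_params takes no time and is no camera call; for the wrist camera it gives the pose at the moment of the call.
- arm.job_done(): hands the job in; it is judged then, once.
The state is a dict: "clock": time; "joints": joint angles; "joint_vel": joint speeds; "joint_efforts": joint torques, N m; "position": TCP position; "ee_rot": TCP orientation; "contact_force": force on the tool from outside, world axes, zero at the start; "wrist_torque": the same for the moment, N m; "gripper_width": finger opening in mm; "grasp_force": force on a finger pad.
Only numpy, scipy, OpenCV 4.12 (cv2) and the standard library are available. Lean on these libraries where they do the work, as an engineer would, in place of code of your own. Each camera call takes 0.05 s, during which the arm holds its last target. There are 200 camera calls.

## Working session

There is one attempt and no reset: what is moved stays moved. The work goes in short steps, Python scripts to look and compute and a tool call to move; the robot and the scene stay as the last step left them, time stands still between calls to the robot, and variables do not carry over. Pictures are saved under pics/ and viewed, at most 10 in all, crops included, and the job is handed in when it is done.

Besides the shell and the picture viewer there is one more tool, called after "Request:" as a command line: name --argument value ..., lists and objects as JSON in quotes. servo_tool: Moves the arm, as the interface text tells. Its arguments: {"type":"object","properties":{"rows":{"type":"array"}},"required":["rows"]}

```bash
mkdir -p pics; python3 - <<'E'
from bench import arm
import cv2,numpy as np
for n in("top","side"):
    p=arm.camera_params(n);print(n,[np.round(p[k],3).tolist() for k in("intrinsics","R","t")])
    cv2.imwrite(f"pics/{n}0.png",arm.get_image(n)[:,:,::-1])
s=arm.read_state();print(s)
E
```

```text
top [[[571.769, 0.0, 326.766], [0.0, 571.769, 229.367], [0.0, 0.0, 1.0]], [[-0.022, -1.0, -0.004], [-0.993, 0.022, -0.119], [0.119, 0.002, -0.993]], [-64.661, 527.882, 1191.853]]
side [[[441.139, 0.0, 316.773], [0.0, 441.139, 238.574], [0.0, 0.0, 1.0]], [[-0.814, -0.58, 0.017], [-0.443, 0.603, -0.663], [0.374, -0.547, -0.748]], [381.525, 354.081, 707.742]]
{'clock': 0.1, 'joints': array([-9.84416705e-01,  3.85498859e-01,  6.76366754e-03, -4.53557842e-04,
       -1.19401261e+00, -2.58596443e-01]), 'joint_vel': array([ 0.00017271, -0.00172581,  0.00142018, -0.00034438,  0.00036782,
        0.00085539]), 'joint_efforts': array([-2.98817140e-04, -3.93320775e+01,  1.88929725e+01,  4.19791505e+00,
       -2.57964399e-03,  1.58773464e-06]), 'position': array([ 201.06444212, -591.21985075,  230.31709617]), 'ee_rot': array([-1.63076268e-01,  9.86612961e-01,  9.76371626e-04, -2.07827015e-04]), 'contact_force': array([ 0.36221472, -0.70674749,  0.33080821]), 'wrist_torque': array([ 0.0293084 ,  0.05388971, -0.03190183]), 'grasp_force': 0.0, 'gripper_width': 85.08107717526842}
```

View pics/top0.png

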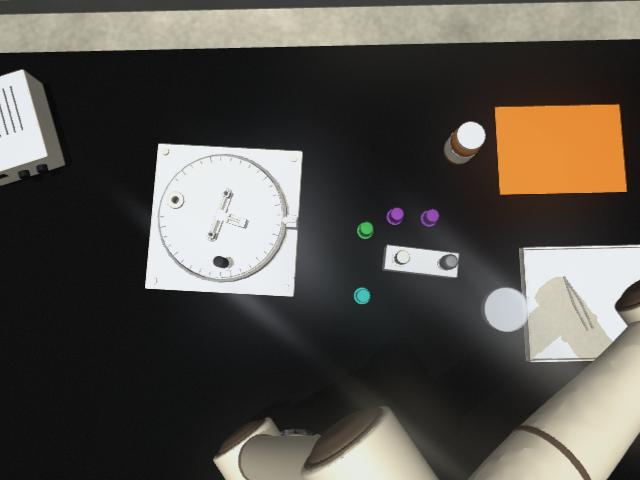

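View pics/side0.png

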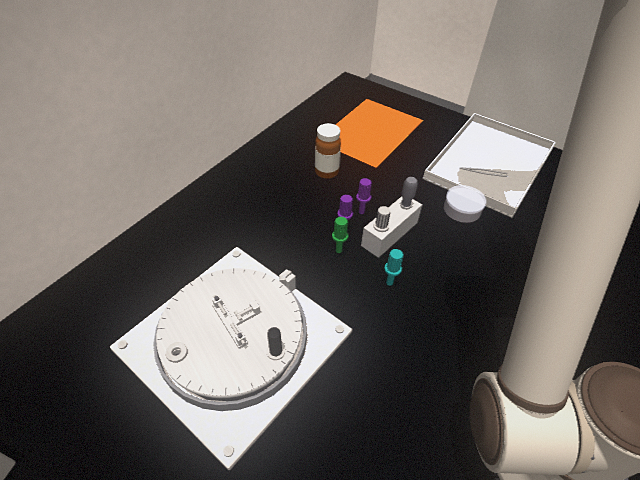

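The top view shows the bush at (176,200), the post at about (221,262), the pointer at about (288,222), the pin in the stand at (402,257) and the driver at (449,262). I'll enlarge these for exact readings.

```bash
python3 - <<'E'
import cv2,numpy as np
t=cv2.imread("pics/top0.png");s=cv2.imread("pics/side0.png")
a=cv2.resize(t[140:300,140:310],None,fx=3.5,fy=3.5,interpolation=cv2.INTER_CUBIC)
b=cv2.resize(t[235:285,375:470],None,fx=5,fy=5,interpolation=cv2.INTER_CUBIC)
cv2.imwrite("pics/a.png",a);
c=cv2.resize(s[170:270,350:430],None,fx=4,fy=4,interpolation=cv2.INTER_CUBIC)
m=np.zeros((400,800,3),np.uint8);m[:250,:475]=b;m[:400,480:800]=c;cv2.imwrite("pics/b.png",m)
E
```

```text
(no output)
```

View pics/a.png

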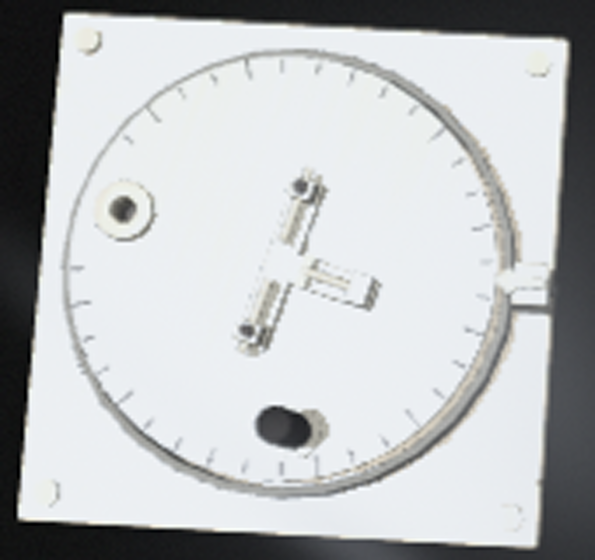

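View pics/b.png

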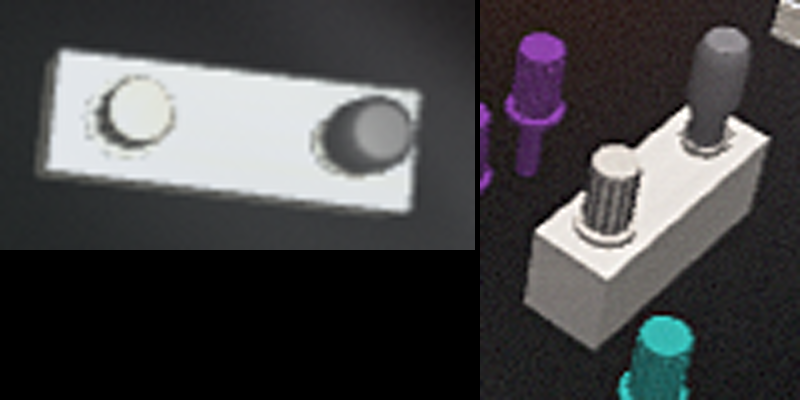

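Readings in top-view pixels: bush (175.4,199.7), pointer tip (283,220.3), post top about (219,261), pin top (403.6,256.6), driver top (451.2,260.6), stand centre (422,261).

```bash
cat >h.py <<'E'
from bench import arm
import numpy as np
def ray(n,u,v,z):
    p=arm.camera_params(n);R=np.array(p["R"]);K=np.array(p["intrinsics"]);c=-R.T@np.array(p["t"])
    d=R.T@np.linalg.inv(K)@[u,v,1];return c+d*(z-c[2])/d[2]
def proj(n,X):
    p=arm.camera_params(n);q=np.array(p["intrinsics"])@(np.array(p["R"])@np.array(X)+p["t"]);return q[:2]/q[2]
E
python3 - <<'E'
from h import *
np.set_printoptions(precision=1,suppress=True)
A=lambda u,v:(u/3.5+140-.35,v/3.5+140-.35); B=lambda u,v:(u/5+375-.4,v/5+235-.4)
T=lambda uv,z:ray("top",*uv,z)
c=[T(A(*k),15) for k in((64,13),(568,39),(540,546),(19,520))];print("corners",c)
piv=np.mean(c,0);piv[2]=60
bu=T(A(124,209),68);po=T(A(500,281),62)
print("piv",piv,"disc",T(A(286,270),60));print("bush",bu,np.linalg.norm((bu-piv)[:2]));print("ptr",po,np.linalg.norm((po-piv)[:2]))
ang=lambda p:np.arctan2(*(p-piv)[1::-1]);print(ang(bu),ang(po))
th=ang(bu)+2
post=piv+[100*np.cos(th),100*np.sin(th),66];q=proj("top",post);print("post",post,(q-140)*3.5, T(A(275,422),126),T(A(290,427),126))
pin=T(B(143,108),110);print("pin",pin,proj("side",pin),ray("side",384.2,210,110))
print("drv",T(B(381,128),138))
s=[T(B(*k),60) for k in((62,50),(420,90),(410,212),(48,172))];print("stand",s,np.mean(s,0))
print("jar",T((470,134),130),"dish",T((505,310),38))
for n,uv,z in(("green",(366,229),55),("turq",(362,296),55),("purp",(397,215),55)):print(n,T(uv,z))
print("side post top",ray("side",274,330,126),"bush",ray("side",176,351,68))
E
```

```text
corners [array([728.1, 292.8,  15. ]), array([704. , -25.3,  15. ]), array([387.1,  -2.9,  15. ]), array([409.9, 316.1,  15. ])]
piv [557.3 145.2  60. ] disc [554.4 144.   60. ]
bush [592.2 239.3  68. ] 100.4204150602123
ptr [544.6  15.8  62. ] 130.03792759341897
1.2159290324474277 -1.6685529901805205
post [457.5 137.7 126. ] [273.9 423. ] [458.8 137.8 126. ] [455.8 129.4 126. ]
pin [ 459.8 -227.2  110. ] [384.1 210. ] [ 459.6 -227.3  110. ]
drv [ 448.  -315.4  138. ]
stand [array([ 488.2, -201. ,   60. ]), array([ 468.2, -349. ,   60. ]), array([ 417.8, -342.4,   60. ]), array([ 437.6, -193.4,   60. ])] [ 452.9 -271.4   60. ]
jar [ 700.5 -367.6  130. ] dish [ 347.6 -445.    38. ]
green [ 522.4 -158.6   55. ]
turq [ 383.1 -146.1   55. ]
purp [ 550.6 -224.6   55. ]
side post top [460.2 134.3 126. ] bush [592.6 239.1  68. ]
```

Request:
servo_tool --rows '[[[60,-362,262,51,0,0,-1.243],[60,-362,262,51,0,0,-1.243],[60,-362,262,51,0,0,-1.243],[60,-362,262,51,0,0,-1.243],[60,-362,262,51,0,0,-1.243],[60,-362,262,51,0,0,-1.243],[60,-362,262,51,0,0,-1.243],[60,-362,262,51,0,0,-1.243],[60,-362,262,51,0,0,-1.243],[60,-362,262,51,0,0,-1.243]]]'

```text
clock: 1.35
position: [458.9, -228.0, 180.3]
ee_rot: [-0.706, 0.708, 0.0, -0.0]
contact_force: [-0.5, -0.2, -0.1]
gripper_width: 59.4
grasp_force: 0.0
```

Request:
servo_tool --rows '[[[60,-0.5,-0.7,40,0,0,0],[60,-0.5,-0.7,80,0,0,0],[60,-0.5,-0.7,105,0,0,0],[60,-0.5,-0.7,111,0,0,0],[60,-0.5,-0.7,111,0,0,0],[60,-0.5,-0.7,111,0,0,0]]]'

```text
clock: 2.1
position: [461.1, -227.2, 70.6]
ee_rot: [-0.707, 0.707, -0.001, 0.001]
contact_force: [0.1, 0.1, -0.4]
gripper_width: 60.0
grasp_force: 0.0
```

Request:
servo_tool --rows '[[[15,0,0,0,0,0,0],[15,0,0,0,0,0,0],[15,0,0,0,0,0,0],[15,0,0,0,0,0,0],[15,0,0,0,0,0,0],[15,0,0,0,0,0,0],[15,0,0,0,0,0,0],[15,0,0,0,0,0,0]]]'

```text
clock: 3.1
position: [460.8, -226.7, 70.2]
ee_rot: [0.707, -0.707, 0.001, -0.0]
contact_force: [-0.5, 0.9, 5.9]
gripper_width: 24.7
grasp_force: 58.7
```

Request:
servo_tool --rows '[[[15,0,0,-20,0,0,0],[15,0,0,-45,0,0,0],[15,0,0,-90,0,0,0],[15,0,0,-130,0,0,0],[15,0,0,-130,0,0,0],[15,0,0,-130,0,0,0]]]'

```text
clock: 3.85
position: [459.3, -226.1, 198.0]
ee_rot: [-0.707, 0.707, 0.001, -0.0]
contact_force: [0.6, -0.9, -2.1]
gripper_width: 25.0
grasp_force: 59.3
```

Request:
servo_tool --rows '[[[15,-50,-14,0,0,0,0],[15,-110,-31,0,0,0,0],[15,-170,-48,0,0,0,0],[15,-230,-65,0,0,0,0],[15,-290,-82,0,0,0,0],[15,-350,-99,0,0,0,0],[15,-410,-116,0,0,0,0],[15,-466,-131,0,0,0,0],[15,-466,-131,0,0,0,0],[15,-466,-131,0,0,0,0]]]'

```text
clock: 5.1
position: [590.2, 239.0, 196.7]
ee_rot: [0.707, -0.707, -0.001, 0.002]
contact_force: [-0.9, -0.9, -1.6]
gripper_width: 24.2
grasp_force: 59.4
```

Request:
servo_tool --rows '[[[15,0,0,30,0,0,0],[15,0,0,55,0,0,0],[15,0,0,63,0,0,0],[15,0,0,63,0,0,0],[15,0,0,63,0,0,0]]]'

```text
clock: 5.72
position: [592.0, 239.4, 137.7]
ee_rot: [-0.707, 0.707, -0.0, 0.001]
contact_force: [-0.5, 0.1, -1.5]
gripper_width: 24.8
grasp_force: 59.4
```

```bash
python3 - <<'E'
from h import *
import cv2
s=arm.read_state();print(s["position"],s["contact_force"],s["gripper_width"])
t=arm.get_image("top")[:,:,::-1];d=arm.get_image("side")[:,:,::-1]
m=np.hstack([cv2.resize(t[150:250,130:230],(400,400),interpolation=2),cv2.resize(d[290:390,126:226],(400,400),interpolation=2)]);cv2.imwrite("pics/c.png",m)
E
```

```text
[592.04027854 239.36558069 137.66574288] [-0.52078127  0.06811367 -1.49369833] 24.782188387144444
```

View pics/c.png

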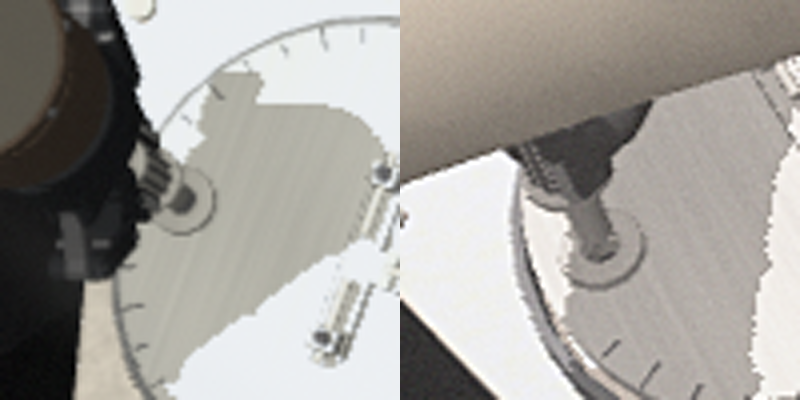

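The pin tip sits right over the bore in both views (top crop about (183,200), side crop about (597,245)). Lowering gently.

Request:
servo_tool --rows '[[[15,0,0,4,0,0,0],[15,0,0,8,0,0,0],[15,0,0,11,0,0,0],[15,0,0,14,0,0,0],[15,0,0,14,0,0,0]]]'

```text
clock: 6.45
position: [591.7, 239.6, 122.1]
ee_rot: [0.707, -0.707, 0.0, -0.0]
contact_force: [1.5, -0.3, -2.9]
gripper_width: 24.8
grasp_force: 59.4
```

Request:
servo_tool --rows '[[[15,0,0,3,0,0,0],[15,0,0,6,0,0,0],[15,0,0,9,0,0,0],[15,0,0,12,0,0,0],[15,0,0,14,0,0,0],[15,0,0,14,0,0,0]]]'

```text
clock: 7.2
position: [591.4, 239.6, 108.1]
ee_rot: [-0.707, 0.707, 0.0, 0.0]
contact_force: [2.4, 1.3, -1.5]
gripper_width: 25.2
grasp_force: 59.4
```

```bash
python3 - <<'E'
from h import *
s=arm.read_state();print(s["position"],s["contact_force"],s["gripper_width"])
# arc steps: commanded delta (world) from bush pose, constant tool yaw: tool x=-y, tool y=-x
P=np.array([557.3,145.2]);a0=1.216
for k in range(0,40):
    a=max(a0-k*0.09,-1.42)
    b=P+100*np.array([np.cos(a),np.sin(a)])-(P+100*np.array([np.cos(a0),np.sin(a0)]))
    print(k,round(a,3),np.round([-b[1],-b[0]],1))
    if a==-1.42:break
E
```

```text
[591.38682409 239.60564587 108.10305333] [ 2.38297862  1.34810941 -1.53119068] 25.242907324677425
0 1.216 [-0. -0.]
1 1.126 [ 3.5 -8.3]
2 1.036 [  7.7 -16.2]
3 0.946 [ 12.7 -23.8]
4 0.856 [ 18.2 -30.8]
5 0.766 [ 24.4 -37.3]
6 0.676 [ 31.2 -43.3]
7 0.586 [ 38.5 -48.6]
8 0.496 [ 46.2 -53.2]
9 0.406 [ 54.3 -57.1]
10 0.316 [ 62.7 -60.3]
11 0.226 [ 71.4 -62.7]
12 0.136 [ 80.2 -64.3]
13 0.046 [ 89.2 -65.2]
14 -0.044 [ 98.2 -65.2]
15 -0.134 [107.1 -64.4]
16 -0.224 [116.  -62.8]
17 -0.314 [124.7 -60.4]
18 -0.404 [133.1 -57.2]
19 -0.494 [141.2 -53.3]
20 -0.584 [148.9 -48.7]
21 -0.674 [156.2 -43.4]
22 -0.764 [163.  -37.5]
23 -0.854 [169.2 -31. ]
24 -0.944 [174.8 -23.9]
25 -1.034 [179.7 -16.4]
26 -1.124 [184.   -8.5]
27 -1.214 [187.5  -0.2]
28 -1.304 [190.2   8.4]
29 -1.394 [192.2  17.2]
30 -1.42 [192.6  19.7]
```

Request:
servo_tool --rows '[[[15,3.5,-8.3,0,0,0,0],[15,7.7,-16.2,0,0,0,0],[15,12.7,-23.8,0,0,0,0],[15,18.2,-30.8,0,0,0,0],[15,24.4,-37.3,0,0,0,0]]]'

```text
clock: 7.82
position: [629.3, 214.7, 108.2]
ee_rot: [-0.707, 0.707, 0.0, 0.0]
contact_force: [-1.0, 3.6, -1.7]
gripper_width: 24.9
grasp_force: 59.3
```

Request:
servo_tool --rows '[[[15,6.8,-6,0,0,0,0],[15,14.1,-11.3,0,0,0,0],[15,21.8,-15.9,0,0,0,0],[15,29.9,-19.8,0,0,0,0],[15,38.3,-23,0,0,0,0],[15,47,-25.4,0,0,0,0],[15,55.8,-27,0,0,0,0],[15,64.8,-27.9,0,0,0,0],[15,73.8,-27.9,0,0,0,0],[15,82.7,-27.1,0,0,0,0]]]'

```text
clock: 9.07
position: [656.0, 131.6, 108.5]
ee_rot: [0.707, -0.707, 0.0, -0.0]
contact_force: [3.8, 2.2, -1.1]
gripper_width: 25.0
grasp_force: 59.4
```

Request:
servo_tool --rows '[[[15,8.9,1.6,0,0,0,0],[15,17.6,4,0,0,0,0],[15,26,7.2,0,0,0,0],[15,34.1,11.1,0,0,0,0],[15,41.8,15.7,0,0,0,0],[15,49.1,21,0,0,0,0],[15,55.9,26.9,0,0,0,0],[15,62.1,33.4,0,0,0,0],[15,67.7,40.5,0,0,0,0],[15,72.6,48,0,0,0,0]]]'

```text
clock: 10.32
position: [606.8, 59.3, 108.1]
ee_rot: [-0.707, 0.707, 0.0, -0.0]
contact_force: [1.6, 0.5, -1.2]
gripper_width: 24.7
grasp_force: 59.4
```

Request:
servo_tool --rows '[[[15,4.3,7.9,0,0,0,0],[15,7.8,16.2,0,0,0,0],[15,10.5,24.8,0,0,0,0],[15,12.5,33.6,0,0,0,0],[15,12.9,36.1,0,0,0,0],[15,12.9,36.1,0,0,0,0],[15,12.9,36.1,0,0,0,0]]]'

```text
clock: 11.2
position: [571.0, 46.6, 108.0]
ee_rot: [-0.707, 0.707, 0.0, -0.001]
contact_force: [0.4, -0.4, -1.8]
gripper_width: 24.8
grasp_force: 59.4
```

Request:
servo_tool --rows '[[[15,0,0,1,0,0,0],[15,0,0,2,0,0,0],[15,0,0,3,0,0,0],[15,0,0,3,0,0,0]]]'

```text
clock: 11.7
position: [571.4, 46.7, 105.2]
ee_rot: [-0.707, 0.707, 0.0, -0.0]
contact_force: [-0.9, 1.5, -2.0]
gripper_width: 24.4
grasp_force: 59.7
```

Request:
servo_tool --rows '[[[15,0,0,0.5,0,0,0],[15,0,0,1,0,0,0],[15,0,0,1,0,0,0]]]'

```text
clock: 12.08
position: [571.5, 46.7, 105.1]
ee_rot: [0.707, -0.707, 0.0, 0.0]
contact_force: [-2.8, -0.8, 5.1]
gripper_width: 24.4
grasp_force: 60.2
```

Request:
servo_tool --rows '[[[15,0.14,1,0,0,0,0],[15,0.28,2,0,0,0,0],[15,0.28,2,0,0,0,0]]]'

```text
clock: 12.45
position: [571.1, 46.8, 105.1]
ee_rot: [0.707, -0.707, 0.001, -0.001]
contact_force: [2.3, -0.7, 4.1]
gripper_width: 25.0
grasp_force: 59.9
```

Request:
servo_tool --rows '[[[15,0.12,1,0,0,0,0],[15,0.24,2,0,0,0,0],[15,0.24,2,0,0,0,0]]]'

```text
clock: 12.82
position: [569.4, 46.8, 105.1]
ee_rot: [0.707, -0.707, 0.001, -0.002]
contact_force: [5.2, 0.0, 4.0]
gripper_width: 24.4
grasp_force: 60.0
```

Request:
servo_tool --rows '[[[15,0.1,1,0,0,0,0],[15,0.2,2,0,0,0,0],[15,0.2,2,0,0,0,0]]]'

```text
clock: 13.2
position: [567.1, 46.6, 105.1]
ee_rot: [0.707, -0.707, 0.001, -0.002]
contact_force: [4.9, 0.9, 4.6]
gripper_width: 25.0
grasp_force: 60.1
```

Request:
servo_tool --rows '[[[15,0.1,1,0,0,0,0],[15,0.16,2,0,0,0,0],[15,0.16,2,0,0,0,0]]]'

```text
clock: 13.58
position: [564.9, 46.4, 105.0]
ee_rot: [0.707, -0.707, 0.001, -0.001]
contact_force: [4.6, 0.3, 5.3]
gripper_width: 24.8
grasp_force: 60.0
```

Request:
servo_tool --rows '[[[15,0.06,1,0,0,0,0],[15,0.12,2,0,0,0,0],[15,0.12,2,0,0,0,0]]]'

```text
clock: 13.95
position: [562.3, 46.1, 104.6]
ee_rot: [0.707, -0.707, 0.0, -0.001]
contact_force: [4.4, 0.7, 4.5]
gripper_width: 24.7
grasp_force: 60.0
```

Request:
servo_tool --rows '[[[15,0.04,1,0,0,0,0],[15,0.08,2,0,0,0,0],[15,0.08,2,0,0,0,0]]]'

```text
clock: 14.32
position: [556.9, 45.3, 102.5]
ee_rot: [-0.707, 0.707, 0.002, -0.003]
contact_force: [-0.2, 2.8, -2.0]
gripper_width: 24.7
grasp_force: 59.4
```

Request:
servo_tool --rows '[[[15,0,0,1,0,0,0],[15,0,0,2,0,0,0],[15,0,0,3,0,0,0],[15,0,0,4,0,0,0],[15,0,0,4,0,0,0]]]'

```text
clock: 14.95
position: [559.1, 45.5, 100.0]
ee_rot: [-0.707, 0.707, 0.0, -0.001]
contact_force: [-1.7, 1.3, -1.0]
gripper_width: 24.9
grasp_force: 59.5
```

Request:
servo_tool --rows '[[[15,0,0,2,0,0,0],[15,0,0,4,0,0,0],[15,0,0,6,0,0,0],[15,0,0,8,0,0,0],[15,0,0,8,0,0,0]]]'

```text
clock: 15.58
position: [559.3, 45.6, 91.9]
ee_rot: [-0.707, 0.707, 0.0, -0.0]
contact_force: [-2.5, 1.2, -0.9]
gripper_width: 24.8
grasp_force: 59.6
```

Request:
servo_tool --rows '[[[15,0,0,2,0,0,0],[15,0,0,4,0,0,0],[15,0,0,6,0,0,0],[15,0,0,8,0,0,0],[15,0,0,10,0,0,0],[15,0,0,12,0,0,0],[15,0,0,12,0,0,0]]]'

```text
clock: 16.45
position: [559.4, 46.0, 80.2]
ee_rot: [-0.707, 0.707, 0.0, 0.0]
contact_force: [-4.6, 2.3, 0.2]
gripper_width: 24.7
grasp_force: 60.1
```

Request:
servo_tool --rows '[[[15,0,0,1,0,0,0],[15,0,0,2,0,0,0],[15,0,0,3,0,0,0],[15,0,0,4,0,0,0],[15,0,0,4,0,0,0]]]'

```text
clock: 17.08
position: [559.4, 45.9, 78.2]
ee_rot: [0.707, -0.707, 0.0, 0.0]
contact_force: [-8.9, 4.0, 11.4]
gripper_width: 24.7
grasp_force: 60.8
```

Request:
servo_tool --rows '[[[15,-0.6,1.2,1,0,0,0],[15,-0.6,1.2,1,0,0,0],[15,-0.6,1.2,0,0,0,0]]]'

```text
clock: 17.45
position: [559.3, 46.0, 78.2]
ee_rot: [0.707, -0.707, 0.001, -0.001]
contact_force: [-3.6, 0.5, 5.3]
gripper_width: 24.7
grasp_force: 60.5
```

Request:
servo_tool --rows '[[[50,0,0,0,0,0,0],[50,0,0,0,0,0,0],[50,0,0,0,0,0,0],[50,0,0,0,0,0,0]]]'

```text
clock: 17.95
position: [558.7, 46.3, 76.1]
ee_rot: [0.707, -0.707, 0.0, -0.0]
contact_force: [0.6, -1.0, 0.2]
gripper_width: 49.9
grasp_force: 0.0
```

Request:
servo_tool --rows '[[[50,0,0,-30,0,0,0],[50,0,0,-80,0,0,0],[50,0,0,-120,0,0,0],[50,150,50,-150,0,0,0],[50,150,50,-150,0,0,0],[50,150,50,-150,0,0,0],[50,150,50,-150,0,0,0]]]'

```text
clock: 18.82
position: [507.9, -105.5, 227.0]
ee_rot: [-0.706, 0.708, -0.001, 0.001]
contact_force: [0.1, -0.6, 0.3]
gripper_width: 50.1
grasp_force: 0.0
```

```bash
python3 - <<'E'
from h import *
import cv2
t=arm.get_image("top")[:,:,::-1];d=arm.get_image("side")[:,:,::-1]
print(proj("top",[557.5,45.2,118]),proj("top",[557.5,45.2,68]),proj("side",[557.5,45.2,118]),proj("side",[557.5,45.2,73]))
m=np.hstack([cv2.resize(t[150:300,200:300],(400,600),interpolation=2),cv2.resize(d[210:360,220:320],(400,600),interpolation=2)]);cv2.imwrite("pics/d.png",m)
E
```

```text
[265.40584144 210.04236154] [268.06289045 213.70861125] [263.64615594 269.31791444] [265.3877544  283.80199912]
```

View pics/d.png

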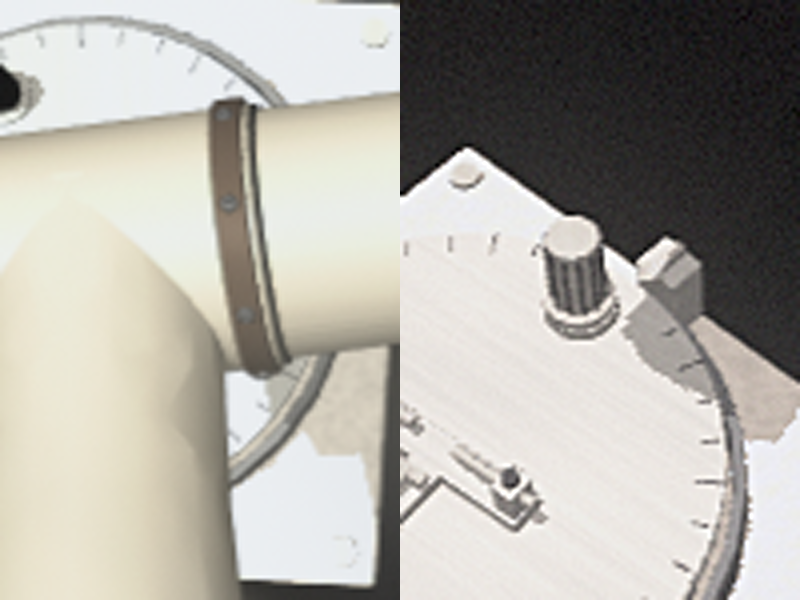

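The side view shows the pin upright with its collar flat on the bush. Its top is at (263.3,269.5), against (263.6,269.3) predicted for fully home.

```bash
python3 -c "
from bench import arm
print(arm.job_done())"
```

```text
the job is handed in; nothing more can be done
None
```

The locking pin is fully home through bush and lock ring, with its collar on the bush and the gripper clear; I handed the job in at about 19 s of the 72 s, and the hand-in call returned no verdict.

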